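# Load the door rollers into the dial press and start it

## Task

Two small salvaged door rollers lie loose on the loading shelf of the bench press. Slide or drop them one by one into the two empty nests of the dial, so that each lies flat on the bottom of its own nest; only when both are in, push the start button (the flat one, not the mushroom-headed stop) fully down and let it come back up. Leave the larger roller on the shelf and the roller that is already in its nest where they are.

Things in the scene. Friction and masses are not known exactly. Their poses are not given: they have to be found in the camera images.
- press: Green bench press, fixed. Origin: on the work surface straight below the centre of its round aluminium dial (273 mm across, fixed); z up. The dial lies flush in a 300 x 300 mm bed plate, top 75 mm above the work surface. Six nests on a circle of 100 mm radius; those towards the shelf at (0, 100), (87, 50), (-87, 50) mm: two empty, one holding a roller. The other three hold finished rollers, fixed.
- press_shelf (a point): Centre of the top of the press's steel loading shelf, 240 mm from the dial's centre along the press's +y; axes as the press. The shelf is 300 mm (x) by 180 mm (y) and level with bed and dial, no step between: one flat deck 75 mm above the work surface. A rim 6 mm thick stands 8 mm above the deck on its two x sides and its +y end.
- press_ram (a point): Where the press's ram stands over the dial, 100 mm from the dial's centre along the press's -y, at deck height. Column, ram and clear guard fill the space from 48 mm beyond the dial's centre on that -y side outward (x within 95 mm), up to 0.39 m high. Elsewhere only the dial's hub (60 mm across, 14 mm high, at its centre) and the rollers in the nests (4 mm) stand above the deck.
- nest_a: One of the two empty nests: a round, straight-sided, flat-bottomed bore 50 mm in diameter and 14 mm deep in the dial. Origin: centre of the nest's floor (14 mm below the deck); z up.
- nest_b: The other empty nest, the same size. Origin: centre of its floor; z up. Either small roller may go in either nest.
- roller_a_mid (a point): Small door roller: a dark steel disc 44 mm in diameter and 18 mm thick with an open (dark) hub hole, about 0.17 kg, lying flat on the loading shelf. The point is the centre of the disc, 9 mm above what it lies on; z is the disc's axis. It slides when pushed; fully home in a nest it stands 4 mm above the deck.
- roller_b_mid (a point): The other small door roller, the same in every way. Centre of the disc; z its axis.
- roller_big_mid (a point): Large door roller, 60 mm in diameter and 22 mm thick, 0.38 kg, lying flat on the same shelf beside the small ones; too large for the nests. Stays where it is. Centre of the disc. The three rollers lie side by side along the shelf's x, about 80 mm apart, in any order.
- roller_loaded_mid (a point): Small roller that already lies in the third nest of the three on the shelf's side, standing 4 mm above the deck. Stays there. Centre of the disc.
- start_top (a point): Centre of the top of the start button: a flat round black button 32 mm in diameter, facing up, in a round steel collar 48 mm across. The top of the released button is 77 mm above the work surface and 10 mm above its collar.
- station: Grey control station 160 mm (x) by 85 mm (y), 55 mm high, fixed on the work surface. Origin: centre of its underside. The start button is at x = +38 mm; at x = -42 mm is the red mushroom-headed stop button, 40 mm across, its top 89 mm above the work surface, not used.
- start (a joint): Travel of the start button in m: 0 released, 0.006 fully down. A spring returns it; about 2 N starts it moving, 6 N takes it fully down.
Mind the look-alikes: they are no part of the job. Leave any pink look-alike of the part that bears roller_b_mid alone.

How it is judged:
On the way, in this order (a step that is already met when the one before it is completed fails the run):
1. both small rollers lie flat on the bottom of the two empty nests, one in each (((horizontal distance between roller_a_mid and nest_a below 0.005 m and z of roller_a_mid in the frame of nest_a below 0.0115 m and angle between the z axis of roller_a_mid and the z axis of nest_a, either way round below 0.07 rad) or (horizontal distance between roller_a_mid and nest_b below 0.005 m and z of roller_a_mid in the frame of nest_b below 0.0115 m and angle between the z axis of roller_a_mid and the z axis of nest_b, either way round below 0.07 rad)) and ((horizontal distance between roller_b_mid and nest_a below 0.005 m and z of roller_b_mid in the frame of nest_a below 0.0115 m and angle between the z axis of roller_b_mid and the z axis of nest_a, either way round below 0.07 rad) or (horizontal distance between roller_b_mid and nest_b below 0.005 m and z of roller_b_mid in the frame of nest_b below 0.0115 m and angle between the z axis of roller_b_mid and the z axis of nest_b, either way round below 0.07 rad))), for 0.2 s.
2. the start button is pushed fully down (value of joint start above 0.005 m), for 0.05 s.
At the end, for the whole second after the job is handed in: Both small rollers lie in the two nests that were empty, one in each: centre within 5 mm of the nest's axis, less than 2.5 mm above the seated height and tilted less than 4 degrees; the start button is back up (less than 1.5 mm down) (all of step 1 and value of joint start below 0.0015 m); the robot touches nothing.
It fails at once if the start button is pushed (more than 2.5 mm) before both small rollers are in their nests (value of joint start above 0.0025 m and not (((horizontal distance between roller_a_mid and nest_a below 0.005 m and z of roller_a_mid in the frame of nest_a below 0.0115 m and angle between the z axis of roller_a_mid and the z axis of nest_a, either way round below 0.07 rad) or (horizontal distance between roller_a_mid and nest_b below 0.005 m and z of roller_a_mid in the frame of nest_b below 0.0115 m and angle between the z axis of roller_a_mid and the z axis of nest_b, either way round below 0.07 rad)) and ((horizontal distance between roller_b_mid and nest_a below 0.005 m and z of roller_b_mid in the frame of nest_a below 0.0115 m and angle between the z axis of roller_b_mid and the z axis of nest_a, either way round below 0.07 rad) or (horizontal distance between roller_b_mid and nest_b below 0.005 m and z of roller_b_mid in the frame of nest_b below 0.0115 m and angle between the z axis of roller_b_mid and the z axis of nest_b, either way round below 0.07 rad)))).
It fails at once if the roller already in its nest is taken out or moved more than 12 mm (distance of roller_loaded_mid from where it was at the start of the episode above 0.012 m).
It fails at once if the large roller is moved more than 40 mm (distance of roller_big_mid from where it was at the start of the episode above 0.04 m).
It also fails if it takes over 58 s, if anything falls off the work surface, if the arm or the gripper's body presses on something with over 40 N, if the wrist force passes 120 N, or if a joint passes its speed limit or range.

## Robot

A 6-joint arm with a two-finger parallel gripper is mounted at the origin on the work surface. World frame = base frame: x ahead of the robot, y to its left, z up, the work surface at z = 0. Lengths are in m, angles in rad, forces in N, time in s.
With the tool pointing down it reaches from about 0.25 to 0.775 m from the base axis. Payload 4 kg.
Tool frame: the origin (TCP) lies on the centre line of the jaws, within the pads' length; the fingertips stand 19 mm ahead of it and the grasp point (between the pads) is the TCP; x points along the fingers, z is the direction in which the jaws open and shut, and the axes are right-handed (so a half turn about x gives the same grasp; the last joint's range is limited). The gripper opens to 94 mm and grips with 3 to 60 N. Pads are 16 mm wide; open, the fingers measure 119 mm over their backs; the gripper's body (75 mm by 177 mm) begins 78 mm behind the grasp point.
Start: joints at [1.09, 0.087, 1.371, -0, 1.684, -0.103], TCP at [0.203, 0.511, 0.225] pointing down, gripper open.
Joint ranges: [-3.1, 3.1], [-0.76, 2.03], [0.27, 2.55], [-1.08, 4.22], [0.17, 2.65], [-2.57, 2.57]. Speed limits (rad/s): [2.79, 2.79, 3.14, 3.14, 3.14, 3.14].

## Interface

Orientations are given as [roll, pitch, yaw] about the fixed x, y, z axes, in that order (R = Rz(yaw) Ry(pitch) Rx(roll)).
In Python, from bench import robot, snapshot, camera_params gives the robot as it stands.
- The arm moves only by the tool step_arm, never from a script. Its argument "motion" is text: rows parted by semicolons, each of 7 numbers parted by spaces: the opening in per cent of the stroke, from 0 (shut) to 100 (fully open), then the shift along the tool's x, y, z in cm, then the turn, a rotation vector about the tool's x, y, z in rad. A call has 1 to 20 rows; each row shifts and turns the commanded pose from where the row before left it, along the tool's axes as they then stand; what a row does not reach is not made up. A row lasts 1/12 s, in which the tool goes at most 41.7 mm and 7.16 degrees, less where a joint would pass 70% of its speed; a pose out of reach is approached as far as the arm can. A call with a gripper value outside its range is refused whole. The fingers move at their own pace and stop on an object; the grip force is fixed at half the most. Time passes only in rows, so rows that do not move let the fingers close. It gives the time, the measured TCP pose, the force and the opening at its end, in the units of the state.
- robot.get_obs(): the state, without advancing time (a new reading comes with each control period).
- snapshot(name): name is "scene" or "top" or "wrist"; returns the picture (384x512x3 uint8, red, green, blue); there is no depth.
- camera_params(name): a dict with "fx", "fy", "cx", "cy" (pixels), "R" (3x3) and "t" (3): a world point X has camera coordinates R X + t. Camera axes: x right, y down, z forward; pixel columns grow to the right and rows downward; lengths in m; the calibration is good to about 2 mm. A picture is of the moment at which its call begins: read the wrist's pose just before it. camera_params takes no time and is no camera call; for the wrist camera it gives the pose at the moment of the call.
- robot.close_job(): hands the job in, once; it reports no verdict.
The state is a dict: "time": time; "joint_positions": joint angles; "qvel": joint speeds; "joint_torque": joint torques, N m; "tool_pos": TCP position; "ee_rot": TCP orientation; "wrist_force": force on the tool from outside, world axes, zero at the start; "wrist_torque": the same for the moment, N m; "width": finger opening in m.
Only numpy, scipy, OpenCV 4.12 (cv2) and the standard library are available. Lean on these libraries where they do the work, as an engineer would, in place of code of your own. Each camera call takes 0.05 s, during which the arm holds its last target.

## Working session

There is one attempt and no reset: what is moved stays moved. The work goes in short steps, Python scripts to look and compute and a tool call to move; the robot and the scene stay as the last step left them, time stands still between calls to the robot, and variables do not carry over. Pictures are saved under pics/ and viewed, and the job is handed in when it is done.

Besides the shell and the picture viewer there is one more tool, called after ">>>" as name(argument=value, ...) on one line, values as JSON. step_arm: Moves the arm, as the interface text tells. Its arguments: {"type":"object","properties":{"motion":{"type":"string"}},"required":["motion"]}

```bash
mkdir -p pics; ls; python3 - <<'E'
from bench import robot,snapshot,camera_params
import cv2
o=robot.get_obs();print(o)
for n in ("scene","top","wrist"):
    p=camera_params(n); im=snapshot(n); cv2.imwrite(f"pics/{n}0.png",im[:,:,::-1]); print(n,p)
E
```

```text
pics
{'time': 0.0, 'joint_positions': array([ 1.08986488e+00,  8.79507949e-02,  1.37221119e+00, -5.01770852e-05,
        1.68358159e+00, -1.03137451e-01]), 'qvel': array([ 0.00060178,  0.00067544, -0.00074052,  0.00090033, -0.00027914,
        0.00023273]), 'joint_torque': array([-5.05142270e-04, -3.40175772e+01, -3.02430296e+01,  7.16672279e-02,
        3.29330668e-02, -1.76383292e-04]), 'tool_pos': array([0.20268964, 0.51076146, 0.22332827]), 'ee_rot': array([ 3.06163664,  1.56864483, -2.02855193]), 'wrist_force': array([ 0.1767081 ,  0.0569848 , -0.45746853]), 'wrist_torque': array([0.03530584, 0.03235708, 0.03934273]), 'width': 0.09364694828612947}
scene {'fx': 443.0674879443757, 'fy': 443.0674879443757, 'cx': 257.80950358556856, 'cy': 192.29800829139543, 'R': array([[-0.36329004,  0.93153128, -0.01642619],
       [ 0.67758703,  0.25207082, -0.69089516],
       [-0.63944989, -0.2621255 , -0.72276833]]), 't': array([ 0.12358338, -0.37536432,  1.40421667])}
top {'fx': 398.7076759531388, 'fy': 398.7076759531388, 'cx': 255.58381655901943, 'cy': 194.22037799906806, 'R': array([[-0.02637898, -0.99964785,  0.00288469],
       [-0.98677712,  0.02557748, -0.16005219],
       [ 0.15992205, -0.00706856, -0.98710434]]), 't': array([0.10268567, 0.59657089, 0.88432763])}
wrist {'fx': 295.1840407561876, 'fy': 295.1840407561876, 'cx': 252.53033989174935, 'cy': 188.26589114364154, 'R': array([[ 0.36934471,  0.92929013, -0.0020804 ],
       [ 0.89318636, -0.35437559,  0.2768322 ],
       [ 0.25652019, -0.10410469, -0.96091602]]), 't': array([-0.5493376 , -0.02809571,  0.39147143])}
```

View pics/scene0.png

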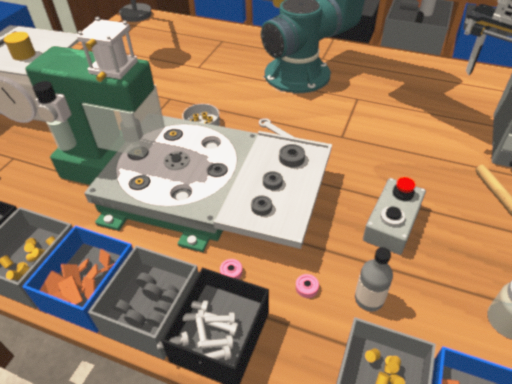

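View pics/top0.png

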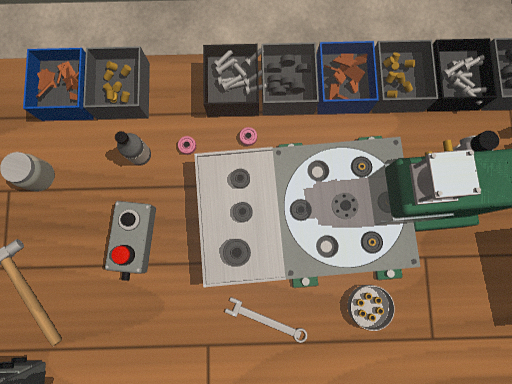

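View pics/wrist0.png

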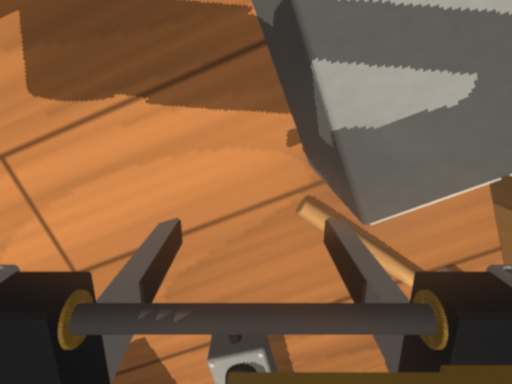

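```bash
python3 - <<'E'
import cv2
im=cv2.imread("pics/top0.png")
cv2.imwrite("pics/topcrop.png",cv2.resize(im[125:300,80:420],None,fx=2.3,fy=2.3,interpolation=cv2.INTER_CUBIC))
im=cv2.imread("pics/scene0.png")
cv2.imwrite("pics/scenecrop.png",cv2.resize(im[90:260,80:440],None,fx=2.2,fy=2.2,interpolation=cv2.INTER_CUBIC))
E
```

```text
(no output)
```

View pics/topcrop.png

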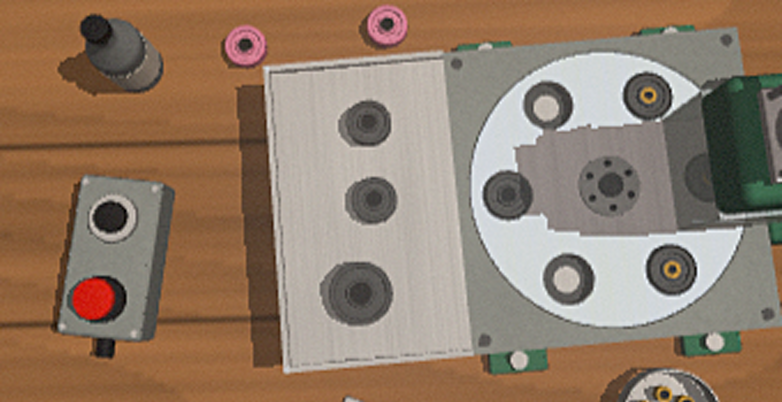

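View pics/scenecrop.png

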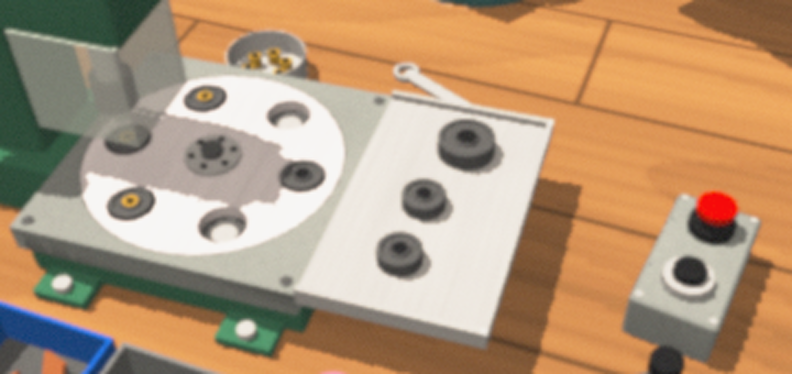

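```bash
cat > h.py <<'E'
import numpy as np, cv2
def ray(p,u,v,z):
    d=p["R"].T@np.array([(u-p["cx"])/p["fx"],(v-p["cy"])/p["fy"],1.]); c=-p["R"].T@p["t"]
    return c+d*(z-c[2])/d[2]
def proj(p,X):
    q=p["R"]@np.asarray(X)+p["t"]; return p["fx"]*q[0]/q[2]+p["cx"],p["fy"]*q[1]/q[2]+p["cy"]
E
python3 - <<'E'
from h import *
from bench import camera_params
p=camera_params("top"); im=cv2.imread("pics/top0.png"); hsv=cv2.cvtColor(im,cv2.COLOR_BGR2HSV); g=im.max(2)
# shelf corners (crop px -> full), outer edges
f=lambda a:(a[0]/2.3+80,a[1]/2.3+125)
for n,a,z in [("shelf far +y",(266,67),.083),("shelf near +y",(288,370),.083),("bed far -y",(737,29),.075),("bed far +y",(445,55),.075),("bed near +y",(474,355),.075),("hub",(610,186),.089),
 ("nestF",(548,104),.075),("nestN",(569,279),.075),("loaded",(508,195),.079),("rollF",(368,122),.093),("rollM",(373,200),.093),("big",(360,293),.097),("start",(110,217),.077),("stop",(94,298),.089)]:
    print(n,ray(p,*f(a),z).round(4))
# dark blobs on shelf
m=((hsv[...,2]<110)&(hsv[...,1]<60)).astype(np.uint8)
sub=np.zeros_like(m);sub[160:275,205:272]=1
n,l,s,c=cv2.connectedComponentsWithStats(m*sub)
for i in range(1,n):
    if s[i,4]>80: print(s[i],c[i])
# white dial outer contour
w=((g>200)&(hsv[...,1]<40)).astype(np.uint8)
n,l,s,c=cv2.connectedComponentsWithStats(w)
for i in range(1,n):
    if s[i,4]>60: print("w",s[i],c[i].round(1))
E
```

```text
shelf far +y [0.6897 0.2218 0.083 ]
shelf near +y [0.395  0.2017 0.083 ]
bed far -y [ 0.7192 -0.253   0.075 ]
bed far +y [0.6997 0.0431 0.075 ]
bed near +y [0.4038 0.0253 0.075 ]
hub [ 0.561  -0.1113  0.089 ]
nestF [ 0.6467 -0.0579  0.075 ]
nestN [ 0.4733 -0.0693  0.075 ]
loaded [ 0.556  -0.0135  0.079 ]
rollF [0.6293 0.1213 0.093 ]
rollM [0.5529 0.118  0.093 ]
big [0.4648 0.132  0.097 ]
start [0.5448 0.3747 0.077 ]
stop [0.4669 0.3842 0.089 ]
[230 169  20  19 309] [239.61812298 178.16828479]
[232 202  20  20 316] [241.86075949 211.62658228]
[223 239  28  27 609] [235.92775041 252.0410509 ]
w [ 285  148  118  119 4639] [334.8 212.5]
w [ 430  150   51   47 1811] [454.1 173.3]
```

```bash
cat >> h.py <<'E'
from scipy.spatial.transform import Rotation as Rn
def plan(o,pos,jaw=None):
    """rotvec (tool axes) to make x down & jaw axis z at angle jaw (mod pi); then shift (cm) in tool axes after the turn"""
    R=Rn.from_euler('xyz',o["ee_rot"]).as_matrix()
    cur=np.arctan2(R[1,2],R[0,2])
    if jaw is None: jaw=cur
    k=np.round((cur-jaw)/np.pi); jaw=jaw+k*np.pi
    z=np.array([np.cos(jaw),np.sin(jaw),0]);x=np.array([0,0,-1.]);T=np.column_stack([x,np.cross(z,x),z])
    rv=Rn.from_matrix(R.T@T).as_rotvec(); sh=100*T.T@(np.array(pos)-o["tool_pos"])
    print("jaw now",round(np.degrees(cur),2),"turn",rv.round(4),"shift cm",sh.round(3),"| cur-frame shift",(100*R.T@(np.array(pos)-o["tool_pos"])).round(3),"q6",o["joint_positions"][5].round(3))
E
python3 - <<'E'
from h import *
from bench import robot,camera_params
o=robot.get_obs();p=camera_params("wrist");c=-p["R"].T@p["t"];R=Rn.from_euler('xyz',o["ee_rot"]).as_matrix()
print("R",R.round(3)); print("cam in tool",(R.T@(c-o["tool_pos"])).round(4),"look",(R.T@p["R"][2]).round(3), "look pt z=.09",ray(p,256,150,.09)-o["tool_pos"])
plan(o,[.60,.12,.25],.0657)
plan(o,[.60,.12,.25],.0657+np.pi/2)
E
```

```text
R [[-0.001 -0.929  0.369]
 [-0.001  0.369  0.929]
 [-1.     0.    -0.002]]
cam in tool [-0.1593  0.0811  0.0003] look [ 0.961 -0.277 -0.   ] look pt z=.09 [-0.03245704  0.01662244 -0.13360795]
jaw now 68.35 turn [ 1.1273e+00 -1.5000e-03  8.0000e-04] shift cm [ -2.639 -41.612  37.077] | cur-frame shift [ -2.613 -51.345 -21.681] q6 -0.103
jaw now 68.35 turn [-0.4435 -0.0016 -0.0005] shift cm [ -2.639 -37.077 -41.612] | cur-frame shift [ -2.613 -51.345 -21.681] q6 -0.103
```

```bash
python3 - <<'E'
from h import *
from bench import robot
plan(robot.get_obs(),[.57,.06,.235],.0657)
E
```

```text
jaw now 68.35 turn [ 1.1273e+00 -1.5000e-03  8.0000e-04] shift cm [ -1.139 -47.402  33.689] | cur-frame shift [ -1.102 -50.77  -28.362] q6 -0.103
```

>>> step_arm(motion="65 0 0 0 0.1127 0 0;65 0 0 0 0.1127 0 0;65 0 0 0 0.1127 0 0;65 0 0 0 0.1127 0 0;65 0 0 0 0.1127 0 0;65 0 0 0 0.1127 0 0;65 0 0 0 0.1127 0 0;65 0 0 0 0.1127 0 0;65 0 0 0 0.1127 0 0;65 0 0 0 0.1127 0 0")

```text
time: 0.98
tool_pos: [0.2028, 0.511, 0.224]
ee_rot: [-2.105, 1.57, -2.045]
wrist_force: [0.3, 1.0, -0.4]
width: 0.0608
```

>>> step_arm(motion="65 -0.07 -2.97 2.1 0 0 0;65 -0.07 -2.97 2.1 0 0 0;65 -0.07 -2.97 2.1 0 0 0;65 -0.07 -2.97 2.1 0 0 0;65 -0.07 -2.97 2.1 0 0 0;65 -0.07 -2.97 2.1 0 0 0;65 -0.07 -2.97 2.1 0 0 0;65 -0.07 -2.97 2.1 0 0 0;65 -0.07 -2.97 2.1 0 0 0;65 -0.07 -2.97 2.1 0 0 0;65 -0.07 -2.97 2.1 0 0 0;65 -0.07 -2.97 2.1 0 0 0;65 -0.07 -2.97 2.1 0 0 0;65 -0.07 -2.97 2.1 0 0 0;65 -0.07 -2.97 2.1 0 0 0;65 -0.07 -2.97 2.1 0 0 0;65 0 0 0 0 0 0;65 0 0 0 0 0 0")

```text
time: 2.48
tool_pos: [0.5699, 0.0577, 0.2345]
ee_rot: [2.908, 1.568, 2.971]
wrist_force: [-0.1, 0.1, 0.4]
width: 0.0609
```

```bash
python3 - <<'E'
from h import *
from bench import *
import pickle
o=robot.get_obs();p=camera_params("wrist");im=snapshot("wrist");cv2.imwrite("pics/w1.png",im[:,:,::-1]);pickle.dump((o,p),open("w1.pkl","wb"))
print(o["time"],o["tool_pos"],o["joint_positions"].round(2),o["width"]);plan(o,[.57,.06,.235],.0657)
E
```

```text
2.4833 [0.56989578 0.05772286 0.23447683] [ 0.    0.14  1.3   0.    1.71 -0.06] 0.06094963030642781
jaw now 3.6 turn [-0.0029 -0.0022 -0.0005] shift cm [-0.052  0.227  0.025] | cur-frame shift [-0.052  0.227  0.025] q6 -0.061
```

View pics/w1.png

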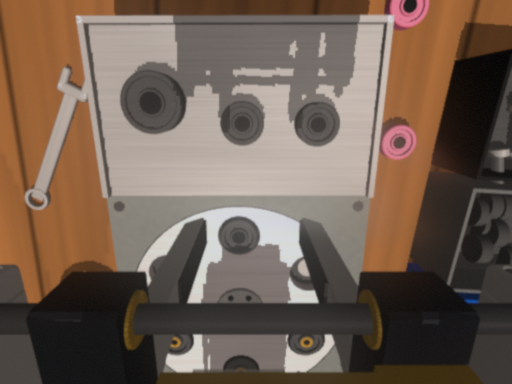

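```bash
python3 - <<'E'
from h import *
import pickle
o,p=pickle.load(open("w1.pkl","rb")); im=cv2.imread("pics/w1.png"); g=cv2.cvtColor(im,cv2.COLOR_BGR2GRAY)
cv2.imwrite("pics/w1c.png",cv2.resize(im[55:160,110:350],None,fx=3.3,fy=3.3,interpolation=cv2.INTER_CUBIC))
for n,(u,v),r,z in [("M",(242,122),24,.093),("F",(317,123),24,.093),("big",(152,101),34,.097),("loaded",(239,235),24,.079)]:
    for th in (55,70,85,100):
        m=np.zeros_like(g);cv2.circle(m,(u,v),r,255,-1);b=((g<th)&(m>0)).astype(np.uint8)
        cs,_=cv2.findContours(b,cv2.RETR_EXTERNAL,cv2.CHAIN_APPROX_NONE);c=max(cs,key=cv2.contourArea)
        (a,bb),rr=cv2.minEnclosingCircle(c); 
        X=ray(p,a,bb,z);depth=(p["R"]@X+p["t"])[2]
        print(n,th,round(a,1),round(bb,1),"r mm",round(rr*depth/p["fx"]*1000,1),X.round(4),"area r",round(np.sqrt(cv2.contourArea(c)/np.pi)*depth/p["fx"]*1000,1))
E
```

```text
Traceback (most recent call last):
ValueError: max() iterable argument is empty
```

View pics/w1c.png

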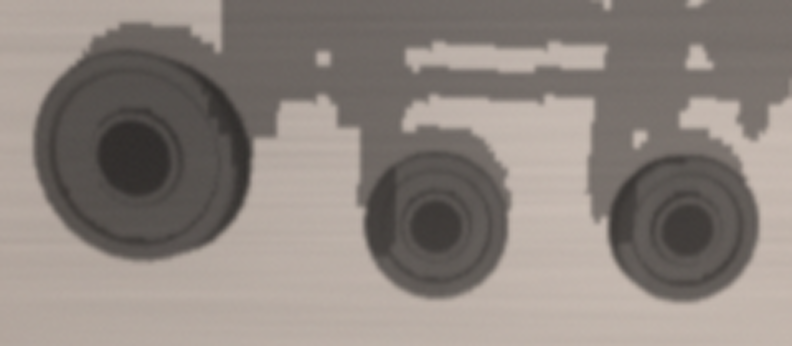

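```bash
python3 - <<'E'
from h import *
import pickle
o,p=pickle.load(open("w1.pkl","rb"))
f=lambda a:(a[0]/3.3+110,a[1]/3.3+55)
for n,a,z in [("M",(437,225.5),.093),("F",(686,228.5),.093),("big",(136,157),.097)]:
    X=ray(p,*f(a),z); print(n,X.round(4), (p["R"]@X+p["t"])[2]/p["fx"]/3.3*1000)
    plan(o,[X[0],X[1],.150],.0657)
E
```

```text
M [0.5555 0.1189 0.093 ] 0.30228356934046285
jaw now 3.6 turn [-0.0029 -0.0022 -0.0005] shift cm [ 8.448  6.199 -1.033] | cur-frame shift [ 8.453  6.191 -1.032] q6 -0.061
F [0.6307 0.1227 0.093 ] 0.3023298015678448
jaw now 3.6 turn [-0.0029 -0.0022 -0.0005] shift cm [8.448 6.086 6.494] | cur-frame shift [8.436 6.1   6.496] q6 -0.061
big [0.4666 0.1333 0.097 ] 0.29292416365327606
jaw now 3.6 turn [-0.0029 -0.0022 -0.0005] shift cm [ 8.448  8.216 -9.811] | cur-frame shift [ 8.474  8.183 -9.816] q6 -0.061
```

>>> step_arm(motion="65 1.05 0.76 0.81 -0.003 -0.002 0;65 1.05 0.76 0.81 0 0 0;65 1.05 0.76 0.81 0 0 0;65 1.05 0.76 0.81 0 0 0;65 1.05 0.76 0.81 0 0 0;65 1.05 0.76 0.81 0 0 0;65 1.05 0.76 0.81 0 0 0;65 1.05 0.76 0.81 0 0 0;65 0 0 0 0 0 0;65 0 0 0 0 0 0")

```text
time: 3.37
tool_pos: [0.6299, 0.1247, 0.1502]
ee_rot: [-2.733, 1.57, -2.663]
wrist_force: [0.4, -0.1, 0.3]
width: 0.0616
```

```bash
python3 - <<'E'
from h import *
from bench import *
o=robot.get_obs();p=camera_params("wrist");im=snapshot("wrist");cv2.imwrite("pics/w2.png",im[:,:,::-1])
plan(o,[.6307,.1227,.103],.0657); print(proj(p,[.6307,.1227,.093]),proj(p,o["tool_pos"]+[0,0,-.04]))
E
```

```text
jaw now 4.0 turn [ 0.0041 -0.0007  0.0003] shift cm [ 4.724 -0.208  0.068] | cur-frame shift [ 4.724 -0.207  0.071] q6 0.038
(np.float64(253.53876169410938), np.float64(213.8109767511301)) (np.float64(252.66100248065052), np.float64(219.70026663262632))
```

View pics/w2.png

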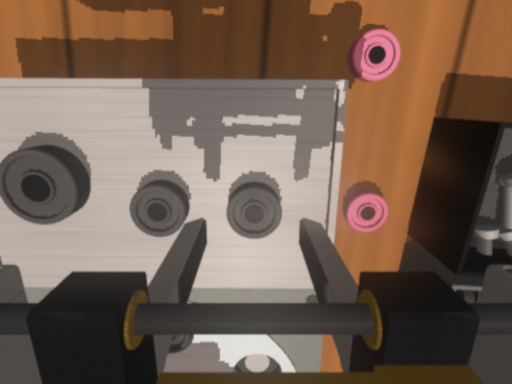

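>>> step_arm(motion="65 1.2 -0.05 0.03 0.004 0 0;65 1.2 -0.05 0.03 0 0 0;65 1.2 -0.03 0 0 0 0;65 1.1 0 0 0 0 0;65 0 0 0 0 0 0;40 0 0 0 0 0 0;40 0 0 0 0 0 0;40 0 0 0 0 0 0;40 0 0 0 0 0 0")

```text
time: 4.17
tool_pos: [0.6314, 0.1231, 0.1057]
ee_rot: [0.023, 1.567, 0.088]
wrist_force: [0.3, -0.2, -0.5]
width: 0.043
```

>>> step_arm(motion="40 0 0 0 0 0 0;40 -1 0 0 0 0 0;40 -1 0 0 0 0 0;40 -1 0 0 0 0 0;40 -1 0 0 0 0 0;40 0 0 0 0 0 0")

```text
time: 4.67
tool_pos: [0.6325, 0.1233, 0.1489]
ee_rot: [0.045, 1.562, 0.11]
wrist_force: [-0.3, -0.7, -0.2]
width: 0.0428
```

```bash
python3 - <<'E'
from h import *
from bench import *
o=robot.get_obs();p=camera_params("wrist");im=snapshot("wrist");cv2.imwrite("pics/w3.png",im[:,:,::-1])
print(o["tool_pos"],o["width"],o["wrist_force"])
plan(o,[.64,-.08,.165],.0657); 
for dy in (-.003,0,.003):print(proj(p,o["tool_pos"]+[0,dy,-.0127]))
E
```

```text
[0.63254594 0.12331219 0.14893834] 0.04283821916329563 [-0.26118801 -0.66146599 -0.20047117]
jaw now 3.73 turn [-0.0007  0.0084 -0.0004] shift cm [ -1.606 -20.336  -0.591] | cur-frame shift [ -1.619 -20.336  -0.564] q6 0.04
(np.float64(252.1860189693148), np.float64(240.31852689059826))
(np.float64(252.48848784735), np.float64(236.02702540127115))
(np.float64(252.79363421318573), np.float64(231.69753506840345))
```

View pics/w3.png

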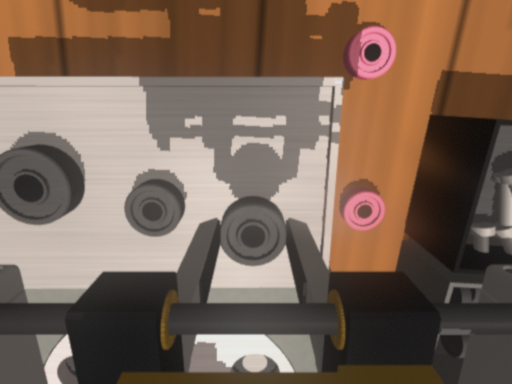

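```bash
python3 - <<'E'
import cv2
im=cv2.imread("pics/w3.png");cv2.imwrite("pics/w3c.png",cv2.convertScaleAbs(cv2.resize(im[180:280,180:330],None,fx=5,fy=5,interpolation=cv2.INTER_CUBIC),alpha=1.8))
E
```

```text
(no output)
```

View pics/w3c.png

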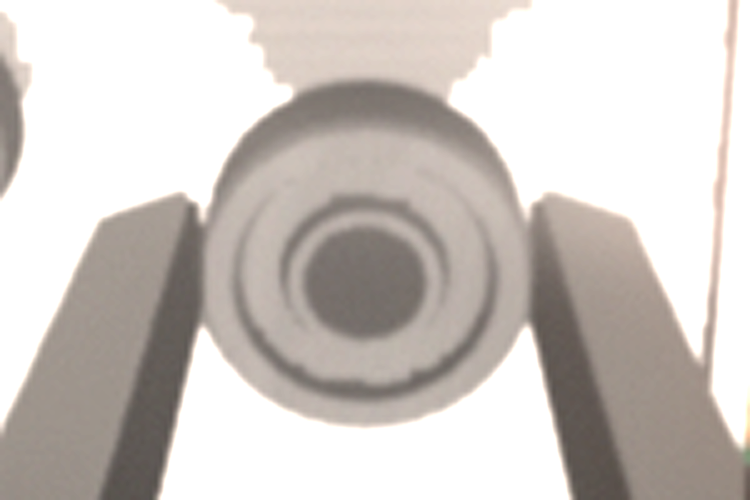

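>>> step_arm(motion="40 -0.16 -2.13 0.07 0 0.008 0;40 -0.16 -2.13 0.07 0 0 0;40 -0.16 -2.13 0.07 0 0 0;40 -0.16 -2.13 0.07 0 0 0;40 -0.16 -2.13 0.07 0 0 0;40 -0.16 -2.13 0.07 0 0 0;40 -0.16 -2.13 0.07 0 0 0;40 -0.16 -2.13 0.07 0 0 0;40 -0.16 -2.13 0.07 0 0 0;40 -0.16 -2.13 0.07 0 0 0;40 0 0 0 0 0 0;40 0 0 0 0 0 0")

```text
time: 5.72
tool_pos: [0.6515, -0.0899, 0.1601]
ee_rot: [3.016, 1.564, 3.079]
wrist_force: [0.3, 1.7, -1.1]
width: 0.0431
```

```bash
python3 - <<'E'
from h import *
from bench import *
import pickle
o=robot.get_obs();p=camera_params("wrist");im=snapshot("wrist");cv2.imwrite("pics/w4.png",im[:,:,::-1]);pickle.dump((o,p),open("w4.pkl","wb"))
print(o["tool_pos"],o["width"],o["wrist_force"],o["ee_rot"])
print(proj(p,[.6467,-.0579,.075]),proj(p,[.4733,-.0693,.075]),proj(p,o["tool_pos"]+[0,0,-.0127]))
E
```

```text
[ 0.65148494 -0.08992737  0.16014066] 0.04314917872407779 [ 0.32643389  1.72225924 -1.05603121] [3.01594312 1.56389275 3.07888797]
(np.float64(250.04954196977275), np.float64(163.76357347598167)) (np.float64(44.847500951105246), np.float64(164.11944903491857)) (np.float64(252.78250296272867), np.float64(236.04423690805893))
```

View pics/w4.png

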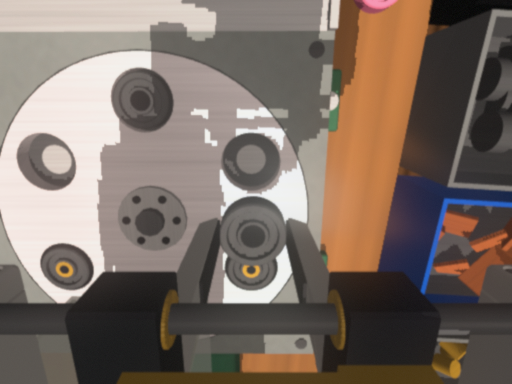

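```bash
python3 - <<'E'
import cv2
im=cv2.imread("pics/w4.png")
a=cv2.resize(im[115:215,200:310],None,fx=5,fy=5,interpolation=cv2.INTER_CUBIC);b=cv2.resize(im[115:215,5:95],None,fx=2.5,fy=5,interpolation=cv2.INTER_CUBIC)
cv2.imwrite("pics/w4c.png",cv2.convertScaleAbs(cv2.hconcat([a,b]),alpha=1.4))
E
```

```text
(no output)
```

View pics/w4c.png

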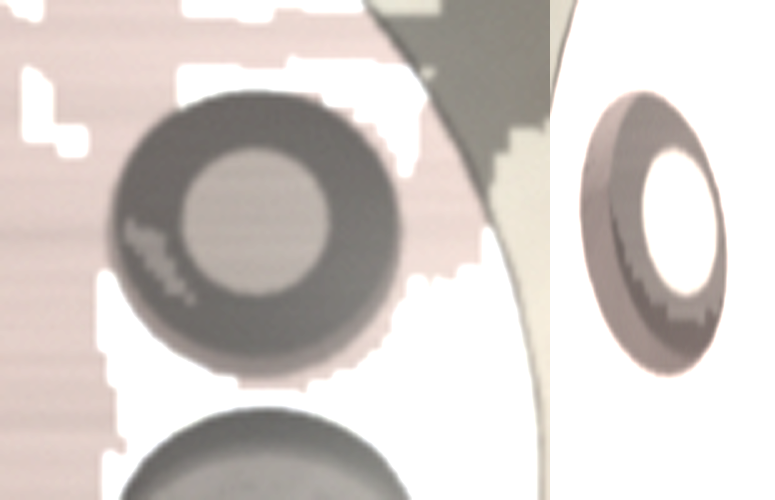

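```bash
python3 - <<'E'
from h import *
import pickle
o,p=pickle.load(open("w4.pkl","rb"))
F=ray(p,251,161.4,.075);N=ray(p,46.6,161.7,.075);print(F,N,np.linalg.norm(F-N),np.degrees(np.arctan2(*(F-N)[1::-1])))
plan(o,[F[0],F[1],.112],.0657)
E
```

```text
[ 0.64737579 -0.05583439  0.075     ] [ 0.47506113 -0.06710518  0.075     ] 0.17268285987532225 3.74228340023342
jaw now 3.61 turn [-0.0028 -0.0068 -0.0009] shift cm [ 4.814  3.429 -0.186] | cur-frame shift [ 4.818  3.424 -0.163] q6 -0.286
```

>>> step_arm(motion="40 0 1.1 -0.06 -0.003 -0.007 0;40 0.8 1.1 -0.06 0 0 0;40 1.3 1.1 -0.06 0 0 0;40 1.3 0 0 0 0 0;40 1.3 0 0 0 0 0;40 0 0 0 0 0 0;40 0 0 0 0 0 0")

```text
time: 6.35
tool_pos: [0.6467, -0.0558, 0.1117]
ee_rot: [2.858, 1.568, 2.926]
wrist_force: [0.1, 0.8, -1.3]
width: 0.043
```

```bash
python3 - <<'E'
from h import *
from bench import *
o=robot.get_obs();p=camera_params("wrist");im=snapshot("wrist");cv2.imwrite("pics/w5.png",cv2.convertScaleAbs(cv2.resize(im[150:290,170:340,::-1],None,fx=4,fy=4,interpolation=cv2.INTER_CUBIC),alpha=1.5))
print(o["tool_pos"],o["width"],o["wrist_force"],o["ee_rot"])
plan(o,[.647,-.0568,.098],.0657)
E
```

```text
[ 0.64670138 -0.05581946  0.11167952] 0.04300647278131279 [ 0.14152581  0.78767267 -1.26972542] [2.85798147 1.56809913 2.92640366]
jaw now 3.92 turn [ 0.0027 -0.0026 -0.0008] shift cm [ 1.368 -0.1    0.023] | cur-frame shift [ 1.368 -0.101  0.027] q6 -0.242
```

View pics/w5.png

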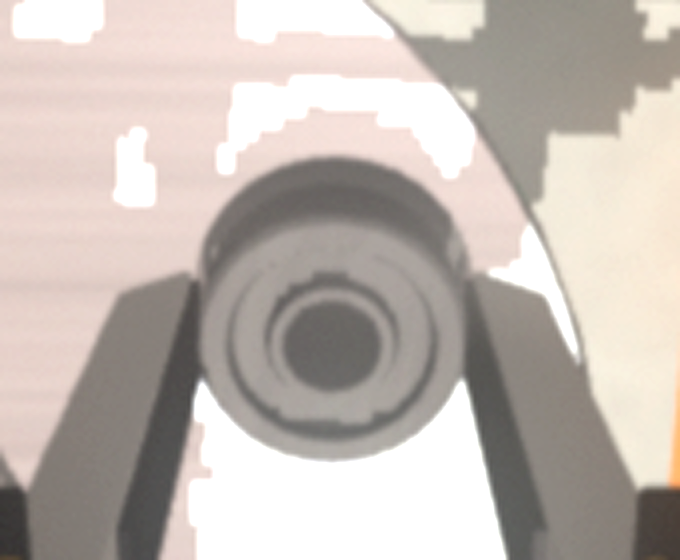

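>>> step_arm(motion="40 0.35 -0.07 0.02 0 0 0;40 0.35 0 0 0 0 0;40 0.35 0 0 0 0 0;40 0.32 0 0 0 0 0;40 0 0 0 0 0 0")

```text
time: 6.82
tool_pos: [0.6475, -0.057, 0.099]
ee_rot: [2.388, 1.57, 2.456]
wrist_force: [-0.0, -0.4, -1.8]
width: 0.0429
```

>>> step_arm(motion="60 0 0 0 0 0 0;60 0 0 0 0 0 0;60 0 0 0 0 0 0;60 0 0 0 0 0 0;60 -1.5 0 0 0 0 0;60 -1.5 0 0 0 0 0;60 -1.5 -1 0 0 0 0;60 -1.5 -1.5 0 0 0 0;60 0 -1 0 0 0 0;60 0 0 0 0 0 0")

```text
time: 7.65
tool_pos: [0.6511, -0.0939, 0.1614]
ee_rot: [-0.396, 1.566, -0.33]
wrist_force: [1.0, -0.3, -0.9]
width: 0.056
```

```bash
python3 - <<'E'
from h import *
from bench import *
o=robot.get_obs();p=camera_params("wrist");im=snapshot("wrist");cv2.imwrite("pics/w6.png",im[:,:,::-1])
cv2.imwrite("pics/w6c.png",cv2.convertScaleAbs(cv2.resize(im[100:240,170:340,::-1],None,fx=4,fy=4,interpolation=cv2.INTER_CUBIC),alpha=1.5))
print(o["tool_pos"],o["width"],o["time"])
plan(o,[.5555,.1195,.150],.0657)
E
```

```text
[ 0.6511132  -0.09393137  0.16139484] 0.05601819877469684 7.65
jaw now 3.77 turn [0.0001 0.004  0.0017] shift cm [ 1.139 21.925 -8.139] | cur-frame shift [ 1.07  21.927 -8.143] q6 -0.295
```

View pics/w6c.png

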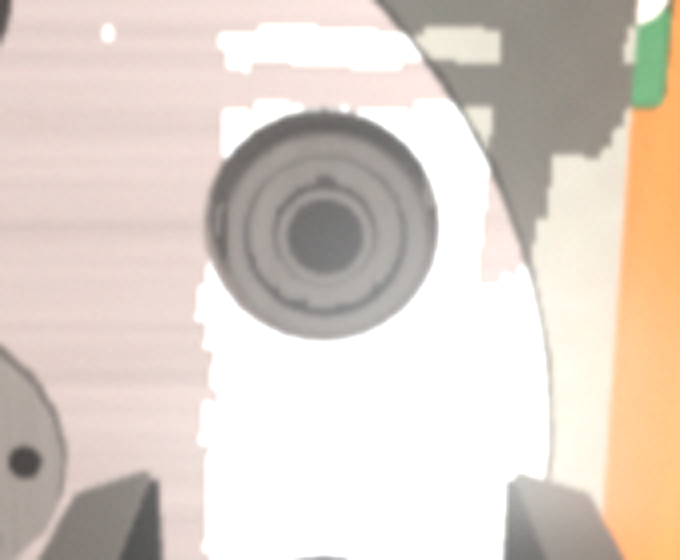

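>>> step_arm(motion="65 0 2.44 -0.9 0 0.004 0;65 0 2.44 -0.9 0 0 0;65 0 2.44 -0.9 0 0 0;65 0 2.44 -0.9 0 0 0;65 0 2.44 -0.9 0 0 0;65 0 2.44 -0.9 0 0 0;65 0.3 2.44 -0.9 0 0 0;65 0.4 2.44 -0.9 0 0 0;65 0.4 2.44 -0.9 0 0 0;65 0 0 0 0 0 0;65 0 0 0 0 0 0")

```text
time: 8.62
tool_pos: [0.5531, 0.1231, 0.1476]
ee_rot: [-3.118, 1.565, -3.047]
wrist_force: [0.6, 0.1, -0.9]
width: 0.0615
```

```bash
python3 - <<'E'
from h import *
from bench import *
import pickle
o=robot.get_obs();p=camera_params("wrist");im=snapshot("wrist");cv2.imwrite("pics/w7.png",im[:,:,::-1]);pickle.dump((o,p),open("w7.pkl","wb"))
cv2.imwrite("pics/w7c.png",cv2.convertScaleAbs(cv2.resize(im[150:290,170:340,::-1],None,fx=4,fy=4,interpolation=cv2.INTER_CUBIC),alpha=1.5))
s=snapshot("scene");cv2.imwrite("pics/s7.png",cv2.resize(s[90:260,80:440,::-1],None,fx=2.2,fy=2.2,interpolation=cv2.INTER_CUBIC))
print(o["tool_pos"],o["width"],o["time"]);print(proj(p,[.5555,.1189,.093]))
plan(o,[.5555,.1195,.103],.0657)
E
```

```text
[0.55305901 0.12311628 0.14760359] 0.061532369556715344 8.6167
(np.float64(255.79119013602306), np.float64(217.8405138123996))
jaw now 4.07 turn [ 0.0053 -0.0059  0.0002] shift cm [ 4.46  -0.377  0.22 ] | cur-frame shift [ 4.459 -0.377  0.244] q6 0.048
```

View pics/w7c.png

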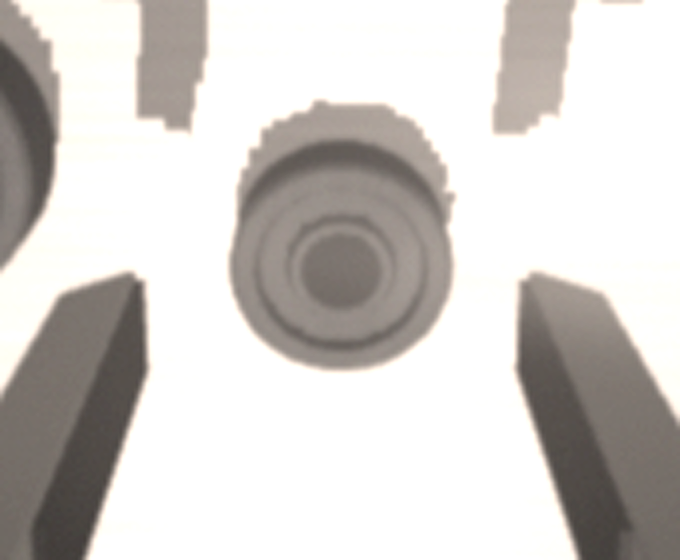

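View pics/s7.png

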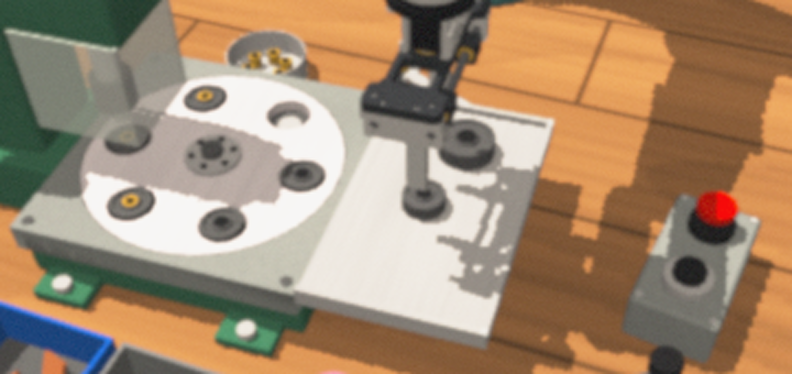

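>>> step_arm(motion="65 1.2 -0.2 0.11 0.005 -0.006 0;65 1.2 -0.18 0.11 0 0 0;65 1.2 0 0 0 0 0;65 1 0 0 0 0 0;65 0 0 0 0 0 0;40 0 0 0 0 0 0;40 0 0 0 0 0 0;40 0 0 0 0 0 0;40 0 0 0 0 0 0;40 0 0 0 0 0 0;40 -1 0 0 0 0 0;40 -1 0 0 0 0 0;40 -1.5 0 0 0 0 0;40 -1.5 0 0 0 0 0;40 -1 0 0 0 0 0;40 0 0 0 0 0 0")

```text
time: 10.05
tool_pos: [0.5588, 0.1184, 0.1674]
ee_rot: [0.046, 1.561, 0.109]
wrist_force: [-0.1, -0.2, -1.4]
width: 0.0429
```

```bash
python3 - <<'E'
from h import *
from bench import *
o=robot.get_obs();p=camera_params("wrist");im=snapshot("wrist")
cv2.imwrite("pics/w8c.png",cv2.convertScaleAbs(cv2.resize(im[180:280,180:330,::-1],None,fx=5,fy=5,interpolation=cv2.INTER_CUBIC),alpha=1.6))
print(o["tool_pos"],o["width"],o["time"]);print(proj(p,o["tool_pos"]+[0,0,-.0127]))
plan(o,[.4755,-.095,.165],.0657)
E
```

```text
[0.55879342 0.11840218 0.16743198] 0.042903201656270686 10.05
(np.float64(252.47704107638677), np.float64(236.0345475244256))
jaw now 3.62 turn [-0.0026  0.0101 -0.0004] shift cm [  0.243 -20.747  -9.712] | cur-frame shift [  0.136 -20.772  -9.661] q6 0.046
```

View pics/w8c.png

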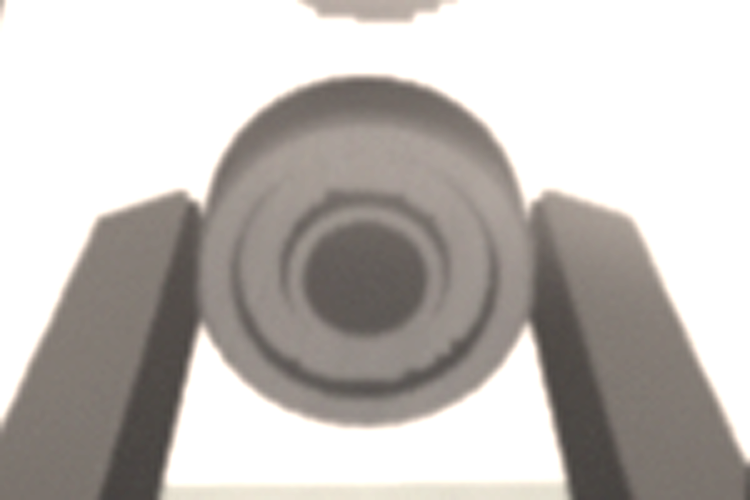

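>>> step_arm(motion="40 0.03 -2.07 -0.97 -0.003 0.01 0;40 0.03 -2.07 -0.97 0 0 0;40 0.03 -2.07 -0.97 0 0 0;40 0.03 -2.07 -0.97 0 0 0;40 0.03 -2.07 -0.97 0 0 0;40 0.03 -2.07 -0.97 0 0 0;40 0.03 -2.07 -0.97 0 0 0;40 0.03 -2.07 -0.97 0 0 0;40 0 -2.07 -0.97 0 0 0;40 0 -2.07 -0.97 0 0 0;40 0 0 0 0 0 0;40 0 0 0 0 0 0")

```text
time: 11.1
tool_pos: [0.473, -0.0953, 0.1606]
ee_rot: [3.003, 1.563, 3.067]
wrist_force: [-0.2, -0.6, -2.3]
width: 0.0429
```

```bash
python3 - <<'E'
from h import *
from bench import *
import pickle
o=robot.get_obs();p=camera_params("wrist");im=snapshot("wrist");cv2.imwrite("pics/w9.png",im[:,:,::-1]);pickle.dump((o,p),open("w9.pkl","wb"))
cv2.imwrite("pics/w9c.png",cv2.convertScaleAbs(cv2.resize(im[115:255,170:340,::-1],None,fx=4,fy=4,interpolation=cv2.INTER_CUBIC),alpha=1.2))
print(o["tool_pos"],o["width"],o["time"]);print(proj(p,[.4751,-.0671,.075]))
E
```

```text
[ 0.47300844 -0.09525833  0.16060432] 0.042913422834308185 11.1
(np.float64(258.00706229540424), np.float64(168.66834358468356))
```

View pics/w9c.png

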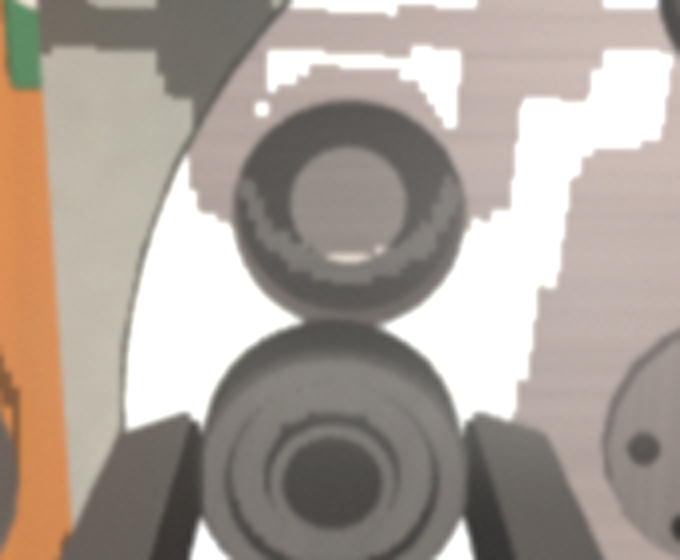

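```bash
python3 - <<'E'
from h import *
import pickle
o,p=pickle.load(open("w9.pkl","rb"))
N=ray(p,257.6,168.2,.075);print(N)
plan(o,[N[0],N[1]-.0009,.112],.0657)
E
```

```text
[ 0.47472828 -0.06671826  0.075     ]
jaw now 3.65 turn [-0.002  -0.0081 -0.0011] shift cm [4.86  2.747 0.353] | cur-frame shift [4.861 2.742 0.387] q6 -0.379
```

>>> step_arm(motion="40 0 0.9 0.12 -0.002 -0.008 0;40 0.8 0.9 0.12 0 0 0;40 1.3 0.9 0.11 0 0 0;40 1.3 0 0 0 0 0;40 1.3 0 0 0 0 0;40 0 0 0 0 0 0;40 0 0 0 0 0 0")

```text
time: 11.73
tool_pos: [0.4748, -0.0659, 0.1132]
ee_rot: [2.36, 1.569, 2.43]
wrist_force: [-0.5, -0.2, -0.9]
width: 0.043
```

```bash
python3 - <<'E'
from h import *
from bench import *
o=robot.get_obs();im=snapshot("wrist");cv2.imwrite("pics/w10.png",cv2.convertScaleAbs(cv2.resize(im[150:290,170:340,::-1],None,fx=4,fy=4,interpolation=cv2.INTER_CUBIC),alpha=1.2))
print(o["wrist_force"])
plan(o,[.4748,-.0677,.098],.0657)
E
```

```text
[-0.50719871 -0.18188165 -0.8536524 ]
jaw now 4.02 turn [ 0.0044 -0.0014 -0.0013] shift cm [ 1.525 -0.177 -0.01 ] | cur-frame shift [ 1.524 -0.179 -0.008] q6 -0.327
```

View pics/w10.png

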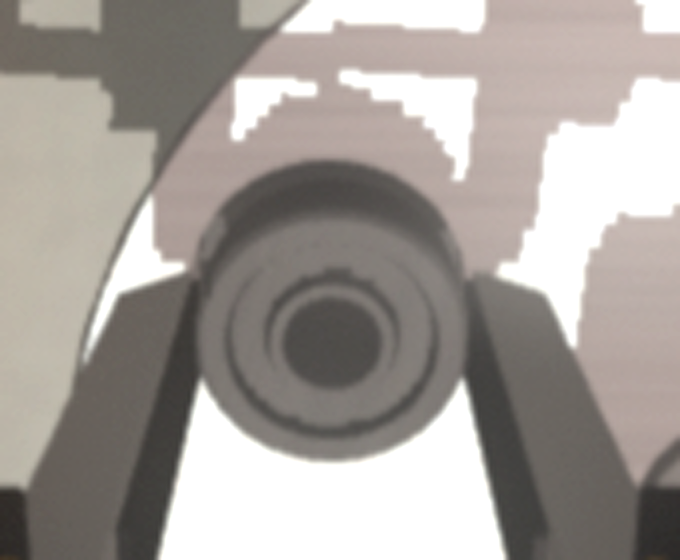

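Much the same picture as before the first insertion: the far rim of the nest shows at row ~190, centred on the held roller. I lower it with y −0.13 cm.

>>> step_arm(motion="40 0.35 -0.13 0 0.003 0 0;40 0.4 0 0 0 0 0;40 0.4 0 0 0 0 0;40 0.35 0 0 0 0 0;40 0 0 0 0 0 0")

```text
time: 12.2
tool_pos: [0.4749, -0.0689, 0.0985]
ee_rot: [2.251, 1.57, 2.316]
wrist_force: [-0.3, -0.8, -2.1]
width: 0.0434
```

>>> step_arm(motion="60 0 0.1 0 0 0 0;60 0 0 0 0 0 0;60 0 0 0 0 0 0;60 0 0 0 0 0 0;60 -1.5 0 0 0 0 0;60 -1.5 0 0 0 0 0;60 -1.5 -1 0 0 0 0;60 -1.5 -1.5 0 0 0 0;60 0 -1 0 0 0 0;60 0 0 0 0 0 0")

```text
time: 13.03
tool_pos: [0.4784, -0.1046, 0.1603]
ee_rot: [-0.441, 1.567, -0.378]
wrist_force: [0.3, 1.0, -0.0]
width: 0.0568
```

```bash
python3 - <<'E'
from h import *
from bench import *
o=robot.get_obs();p=camera_params("wrist");im=snapshot("wrist")
cv2.imwrite("pics/w11.png",im[:,:,::-1])
s=snapshot("scene");cv2.imwrite("pics/s11.png",cv2.resize(s[90:260,80:440,::-1],None,fx=2.2,fy=2.2,interpolation=cv2.INTER_CUBIC))
print(o["tool_pos"],o["width"],o["time"])
plan(o,[.545,.33,.165],.0657)
E
```

```text
[ 0.47843034 -0.10459208  0.16033873] 0.05676491929323496 13.0333
jaw now 3.61 turn [-0.0028  0.0034  0.0016] shift cm [-0.466 42.928  9.496] | cur-frame shift [-0.503 42.954  9.379] q6 -0.394
```

View pics/w11.png

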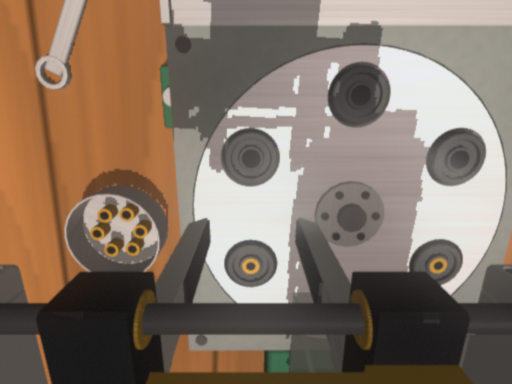

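View pics/s11.png

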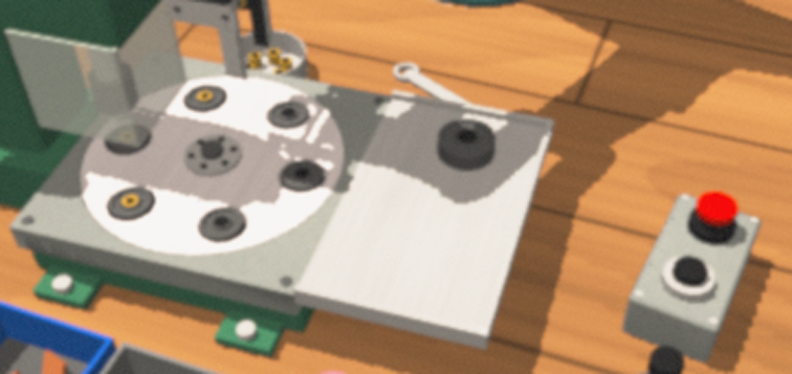

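>>> step_arm(motion="0 -0.04 3.58 0.79 0 0.003 0;0 -0.04 3.58 0.79 0 0 0;0 -0.04 3.58 0.79 0 0 0;0 -0.04 3.58 0.79 0 0 0;0 -0.04 3.58 0.79 0 0 0;0 -0.04 3.58 0.79 0 0 0;0 -0.04 3.58 0.79 0 0 0;0 -0.04 3.58 0.79 0 0 0;0 -0.04 3.58 0.79 0 0 0;0 -0.04 3.58 0.79 0 0 0;0 -0.04 3.58 0.79 0 0 0;0 -0.04 3.58 0.79 0 0 0;0 0 0 0 0 0 0;0 0 0 0 0 0 0")

```text
time: 14.3
tool_pos: [0.5428, 0.3338, 0.1616]
ee_rot: [-2.897, 1.565, -2.828]
wrist_force: [0.0, 0.3, 0.4]
width: 0.0004
```

```bash
python3 - <<'E'
from h import *
from bench import *
import pickle
o=robot.get_obs();p=camera_params("wrist");im=snapshot("wrist");cv2.imwrite("pics/w12.png",im[:,:,::-1]);pickle.dump((o,p),open("w12.pkl","wb"))
t=snapshot("top");cv2.imwrite("pics/t12.png",cv2.resize(t[125:300,80:420,::-1],None,fx=2.3,fy=2.3,interpolation=cv2.INTER_CUBIC))
print(o["tool_pos"],o["width"],o["time"],proj(p,[.5448,.3747,.077]))
plan(o,[.545,.375,.11],.0657)
E
```

```text
[0.54282411 0.33382325 0.16155093] 0.0003692998490509883 14.3 (np.float64(258.9666302353498), np.float64(153.78391535990534))
jaw now 3.94 turn [ 0.003  -0.0059  0.0015] shift cm [5.155 4.095 0.487] | cur-frame shift [5.146 4.101 0.53 ] q6 0.393
```

View pics/w12.png

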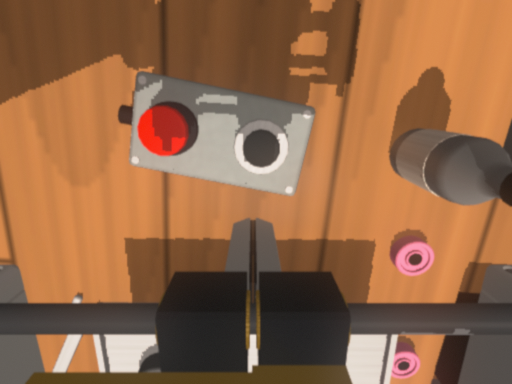

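View pics/t12.png

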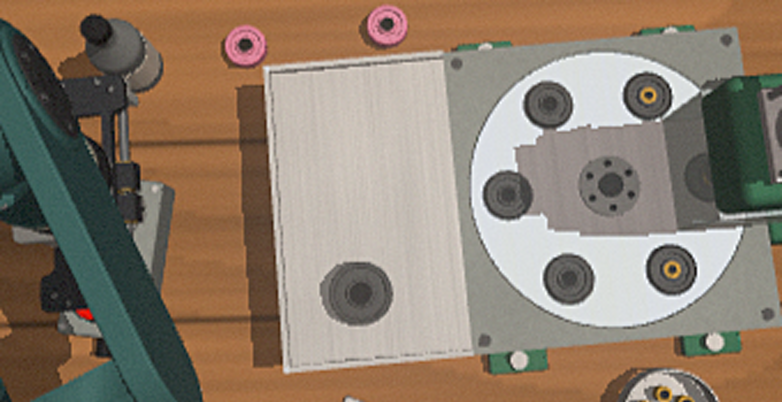

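```bash
python3 - <<'E'
from h import *
import pickle
from bench import camera_params
o,p=pickle.load(open("w12.pkl","rb"));im=cv2.imread("pics/w12.png")
m=(im.max(2)<70).astype(np.uint8);m[:120]=0;m[175:]=0;m[:,:238]=0;m[:,290:]=0
n,l,s,c=cv2.connectedComponentsWithStats(m);i=1+s[1:,4].argmax();print(s[i],c[i])
B=ray(p,*c[i],.077);print(B, "diam mm",s[i,2]*(p["R"]@B+p["t"])[2]/p["fx"]*1e3)
plan(o,[B[0],B[1],.105],.0657)
t=camera_params("top");f=lambda a:(a[0]/2.3+80,a[1]/2.3+125)
print("bottle base top-cam",ray(t,*f((147,75)),0),"wrist",ray(p,415,150,0),"cap h?",[ray(t,*f((96,28)),z).round(3) for z in(.1,.15,.2)],[ray(p,512,190,z).round(3) for z in(.1,.15,.2)])
E
```

```text
[245 130  30  16 275] [258.84727273 137.14181818]
[0.54368393 0.3883787  0.077     ] diam mm 24.563097233463527
jaw now 3.94 turn [ 0.003  -0.0059  0.0015] shift cm [5.655 5.438 0.444] | cur-frame shift [5.644 5.445 0.494] q6 0.393
bottle base top-cam [0.70653671 0.36278823 0.        ] wrist [0.71573813 0.37776289 0.        ] cap h? [array([0.729, 0.386, 0.1  ]), array([0.713, 0.369, 0.15 ]), array([0.697, 0.352, 0.2  ])] [array([0.742, 0.364, 0.1  ]), array([0.696, 0.376, 0.15 ]), array([0.65 , 0.387, 0.2  ])]
```

```bash
python3 - <<'E'
from h import *
import pickle
o,p=pickle.load(open("w12.pkl","rb"));im=cv2.imread("pics/w12.png")
c=cv2.resize(im[110:185,215:310],None,fx=7,fy=7,interpolation=cv2.INTER_CUBIC);cv2.imwrite("pics/w12c.png",cv2.convertScaleAbs(c,alpha=1.8))
E
```

```text
(no output)
```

View pics/w12c.png

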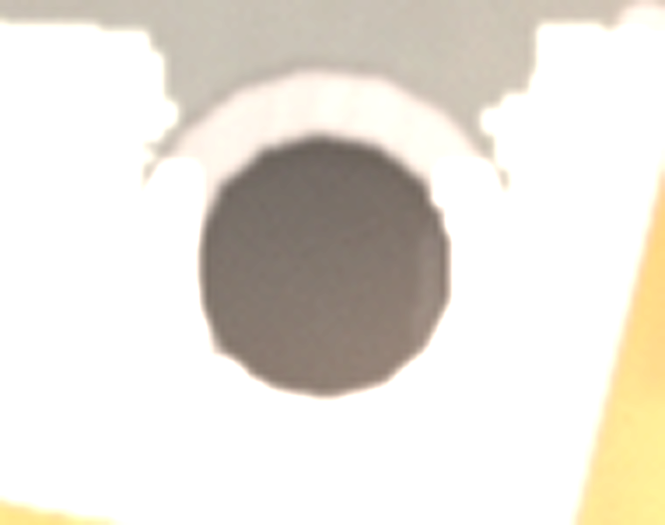

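```bash
python3 - <<'E'
from h import *
import pickle
o,p=pickle.load(open("w12.pkl","rb"))
B=ray(p,261.4,147.9,.077);print(B,35.4*(p["R"]@B+p["t"])[2]/p["fx"]*1e3)
plan(o,[B[0],B[1],.108],.0657)
E
```

```text
[0.5464437  0.37972681 0.077     ] 29.277739696397223
jaw now 3.94 turn [ 0.003  -0.0059  0.0015] shift cm [5.355 4.557 0.663] | cur-frame shift [5.344 4.563 0.708] q6 0.393
```

>>> step_arm(motion="0 0.5 1.1 0.16 0.003 -0.006 0;0 1 1.1 0.16 0 0 0;0 1 1.1 0.15 0 0 0;0 1 1.1 0.15 0 0 0;0 1 0 0 0 0 0;0 0.75 0 0 0 0 0;0 0 0 0 0 0 0;0 0 0 0 0 0 0")

```text
time: 15.07
tool_pos: [0.5476, 0.3757, 0.1104]
ee_rot: [-0.455, 1.568, -0.393]
wrist_force: [-0.8, 0.4, 0.8]
width: 0.0005
```

```bash
python3 - <<'E'
from h import *
from bench import *
o=robot.get_obs();im=snapshot("wrist");cv2.imwrite("pics/w13.png",im[:,:,::-1])
s=snapshot("scene");cv2.imwrite("pics/s13.png",cv2.resize(s[130:270,330:470,::-1],None,fx=4,fy=4,interpolation=cv2.INTER_CUBIC))
plan(o,[.546,.378,.096],.0657)
E
```

```text
jaw now 3.54 turn [-0.004   0.0022  0.0011] shift cm [ 1.445  0.236 -0.144] | cur-frame shift [ 1.444  0.237 -0.148] q6 0.455
```

View pics/w13.png

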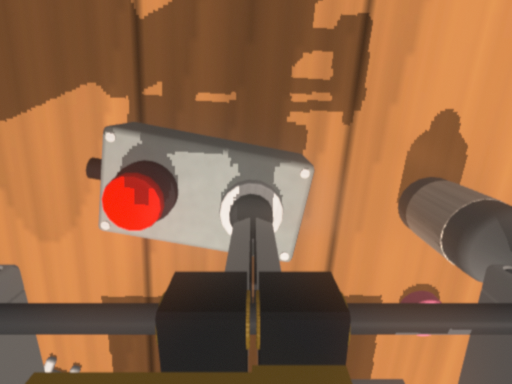

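View pics/s13.png

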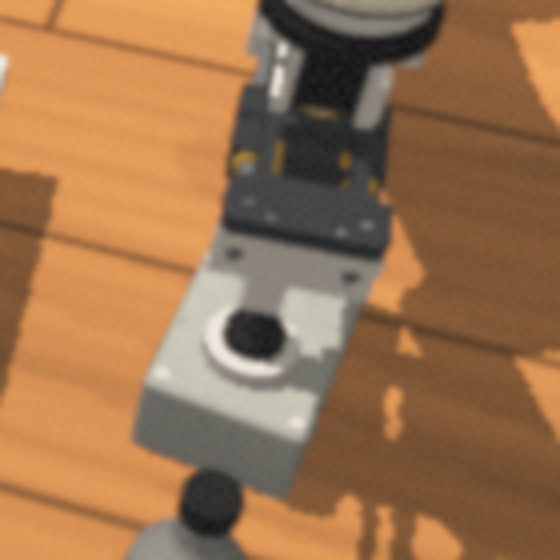

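>>> step_arm(motion="0 0.5 0.12 -0.05 0 0 0;0 0.5 0.1 -0.05 0 0 0;0 0.4 0 0 0 0 0;0 0.3 0 0 0 0 0;0 0.2 0 0 0 0 0;0 0.1 0 0 0 0 0;0 0 0 0 0 0 0")

```text
time: 15.75
tool_pos: [0.5468, 0.3785, 0.0923]
ee_rot: [0.05, 1.567, 0.112]
wrist_force: [-1.8, -0.9, 4.8]
width: 0.0005
```

>>> step_arm(motion="0 0.15 0 0 0 0 0;0 0.1 0 0 0 0 0;0 0 0 0 0 0 0;0 0 0 0 0 0 0")

```text
time: 16.08
tool_pos: [0.5468, 0.3785, 0.0903]
ee_rot: [0.08, 1.566, 0.142]
wrist_force: [-3.9, -1.0, 6.4]
width: 0.0006
```

>>> step_arm(motion="0 0.15 0 0 0 0 0;0 0.1 0 0 0 0 0;0 0 0 0 0 0 0;0 0 0 0 0 0 0")

```text
time: 16.42
tool_pos: [0.5469, 0.3785, 0.0902]
ee_rot: [0.134, 1.565, 0.196]
wrist_force: [-6.2, -2.8, 12.6]
width: 0.0007
```

The height no longer changes while the force has risen to 12.6 N, so the button is on its stop. I retract.

>>> step_arm(motion="0 -0.5 0 0 0 0 0;0 -1 0 0 0 0 0;0 -2 0 0 0 0 0;0 -2.5 0 0 0 0 0;0 -2.5 0 0 0 0 0;0 -1 -2 0 0 0 0;0 0 -3 0 0 0 0;0 0 -3 0 0 0 0;0 0 0 0 0 0 0;0 0 0 0 0 0 0")

```text
time: 17.25
tool_pos: [0.5519, 0.2974, 0.1815]
ee_rot: [0.099, 1.567, 0.159]
wrist_force: [-0.5, 0.5, 0.7]
width: 0.0003
```

```bash
python3 - <<'E'
from h import *
from bench import *
o=robot.get_obs();im=snapshot("wrist");cv2.imwrite("pics/w14.png",im[:,:,::-1])
s=snapshot("scene");cv2.imwrite("pics/s14.png",cv2.resize(s[90:270,80:440,::-1],None,fx=2.2,fy=2.2,interpolation=cv2.INTER_CUBIC))
print(o["tool_pos"],o["wrist_force"],o["time"])
E
```

```text
[0.55191816 0.29743744 0.18145708] [-0.45559122  0.54461129  0.69109711] 17.25
```

View pics/s14.png

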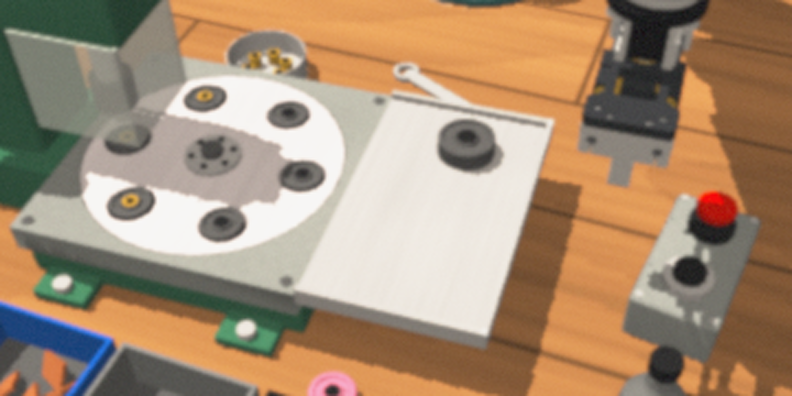

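View pics/w14.png

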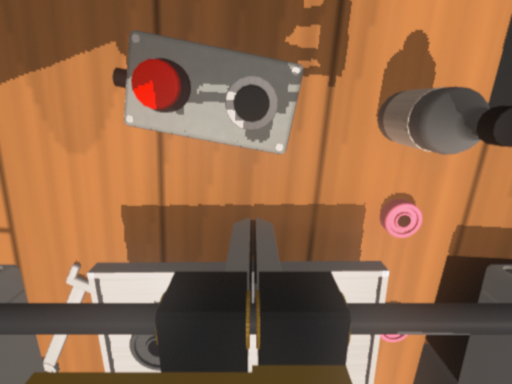

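The scene picture shows both nests filled, at crop (289,113) and (222,223). The loaded and large rollers look unmoved, the button (690,271) is up, and the gripper is clear of everything.

```bash
python3 -c "
from bench import robot
print(robot.close_job())"
```

```text
the job is handed in; nothing more can be done
None
```

I put both small rollers into the two empty nests, one in each. Then I pushed the start button fully down, let it come back up, and handed the job in at about 17.4 s.

- **Rollers:** Neither insertion showed contact force while lowering. In the last pictures both rollers sit as low as the one already loaded. I judged this by eye, comparing them with that roller, and did not measure their final height or offset.
- **Start button:** The fingertips stopped 5.7–5.8 mm below the released button top while the force rose from 6.4 to 12.6 N, so I took it as fully down. In the last pictures the button is up again and the gripper touches nothing.
- **Left alone:** The large roller, the loaded roller and the pink look-alikes show no visible movement.
- **Disagreements:** The top and wrist cameras differed by about 2 mm on the nests, 1.5–3 mm on the rollers and 5 mm in y on the button. I used the wrist values for the rollers and nests. For the button I used a point between the two, nearer the wrist value.

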